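Nest the ring cutters and nozzles on their coasters

TASK

Put the pastry tools away in two nests, one piece at a time in this order: on the dark wooden coaster stand the small steel nozzle upright in the middle, then the small yellow ring cutter over it, then the large red ring cutter round both. After that, on the blue coaster stand the brass nozzle upright in the middle, then the medium green ring cutter over it. Every piece must sit flat on its coaster and be let go, and the honey jar and the two spice jars must be left alone.

Things in the scene. Friction and masses are not known exactly. Their poses are not given: they have to be found in the camera images.
- nozzle_small: the smaller, silver-grey steel conical piping nozzle standing on its wide end: a straight collar 29 mm across and 8 mm high at the foot, then a cone up to 12 mm across at the top, 38 mm high in all, about 30 g. Origin: centre of its underside; z up along its axis. Grasp it from above across the collar or low on the cone.
- nozzle_brass: the larger, brass-yellow conical piping nozzle standing on its wide end: a straight collar 40 mm across and 8 mm high at the foot, then a cone up to 18 mm across at the top, 51 mm high in all, about 30 g. Origin: centre of its underside; z up along its axis. Grasp it from above across the collar or low on the cone.
- ring_yellow: the small yellow plastic ring cutter, a short tube open right through, 44 mm outside diameter, 34 mm inside (clear passage), 30 mm high, about 40 g, standing on its lower edge. Origin: centre of its underside; z up along its axis. Grasp it across the outside from above.
- ring_green: the medium green plastic ring cutter, a short tube open right through, 56 mm outside diameter, 46 mm inside (clear passage), 34 mm high, about 50 g, standing on its lower edge. Origin: centre of its underside; z up along its axis. Grasp it across the outside from above.
- ring_red: the large red plastic ring cutter, a short tube open right through, 68 mm outside diameter, 58 mm inside (clear passage), 36 mm high, about 60 g, standing on its lower edge. Origin: centre of its underside; z up along its axis. Grasp it across the outside from above.
- coaster_wood_top (a point): centre of the flat top of the round dark-brown wooden coaster with a thin pale ring and a pale centre dot, 110 mm across, 8 mm thick, fixed to the worktop by its non-slip base. z up; the top is 8 mm above the worktop (z = 0.008).
- coaster_blue_top (a point): centre of the flat top of the round blue glazed coaster with a thin white ring and a white centre dot, 110 mm across, 8 mm thick, fixed to the worktop by its non-slip base. z up; the top is 8 mm above the worktop (z = 0.008).
- honey: bystander: glass honey jar with a green lid, 68 mm across, 84 mm high, behind the work; leave it alone. Origin: centre of its underside.
- spice_dark: bystander: spice jar with a dark brown cap, 44 mm across, 105 mm high, behind the work; leave it alone. Origin: centre of its underside.
- spice_white: bystander: spice jar with a white cap, 45 mm across, 104 mm high, behind the work; leave it alone. Origin: centre of its underside.

How it is judged (in metres and radians):
On the way, in this order (a step that is already met when the one before it is completed fails the run):
1. the small steel nozzle stands upright and released on the middle of the dark wooden coaster (horizontal distance between nozzle_small and coaster_wood_top below 0.015 m and z of nozzle_small in the frame of coaster_wood_top between -0.004 and 0.004 m and angle between nozzle_small's own z axis and vertical below 0.12 rad and linear speed of nozzle_small below 0.02 m/s and contact force between the fingers and nozzle_small below 0.3 N), for 0.2 s.
2. the yellow ring then stands flat on the wooden coaster round the small nozzle, released (horizontal distance between ring_yellow and nozzle_small below 0.01 m and z of ring_yellow in the frame of coaster_wood_top between -0.004 and 0.004 m and angle between ring_yellow's own z axis and vertical below 0.12 rad and linear speed of ring_yellow below 0.02 m/s and contact force between the fingers and ring_yellow below 0.3 N), for 0.2 s.
3. the red ring then stands flat on the wooden coaster round the yellow ring, released (horizontal distance between ring_red and ring_yellow below 0.013 m and z of ring_red in the frame of coaster_wood_top between -0.004 and 0.004 m and angle between ring_red's own z axis and vertical below 0.12 rad and linear speed of ring_red below 0.02 m/s and contact force between the fingers and ring_red below 0.3 N), for 0.2 s.
4. the brass nozzle then stands upright and released on the middle of the blue coaster (horizontal distance between nozzle_brass and coaster_blue_top below 0.015 m and z of nozzle_brass in the frame of coaster_blue_top between -0.004 and 0.004 m and angle between nozzle_brass's own z axis and vertical below 0.12 rad and linear speed of nozzle_brass below 0.02 m/s and contact force between the fingers and nozzle_brass below 0.3 N), for 0.2 s.
5. the green ring then stands flat on the blue coaster round the brass nozzle, released (horizontal distance between ring_green and nozzle_brass below 0.01 m and z of ring_green in the frame of coaster_blue_top between -0.004 and 0.004 m and angle between ring_green's own z axis and vertical below 0.12 rad and linear speed of ring_green below 0.02 m/s and contact force between the fingers and ring_green below 0.3 N), for 0.2 s.
At the end, for the whole second after the job is handed in: Each nozzle upright within 15 mm of its coaster's middle; ring centres within 10 mm of the nozzle inside (red ring: 13 mm of the yellow ring). All five flat on the right coaster (underside within 4 mm of its top, tilt under 0.12 rad), released and at rest; bystanders unmoved (all of step 1 and all of step 2 and all of step 3 and all of step 4 and all of step 5); the robot touches nothing.
It fails at once if the honey jar is moved more than 15 mm or tipped (distance of honey from where it was at the start of the episode above 0.015 m or angle between honey's own z axis and vertical above 0.3 rad).
It fails at once if the spice jar with the dark cap is moved more than 15 mm or tipped (distance of spice_dark from where it was at the start of the episode above 0.015 m or angle between spice_dark's own z axis and vertical above 0.3 rad).
It fails at once if the spice jar with the white cap is moved more than 15 mm or tipped (distance of spice_white from where it was at the start of the episode above 0.015 m or angle between spice_white's own z axis and vertical above 0.3 rad).
It also fails if it takes over 141 s, if anything falls off the work surface, if the arm or the gripper's body presses on something with over 40 N, if the wrist force passes 120 N, or if a joint passes its speed limit or range.

ROBOT

A 6-joint arm with a two-finger parallel gripper is mounted at the origin on a cart in front of the work surface, level with it; the furniture and walls round the work are solid. World frame = base frame: x ahead of the robot, y to its left, z up, the work surface at z = 0. Lengths are in m, angles in degrees, forces in N, time in s.
With the tool pointing down it reaches from about 0.325 to 0.775 m from the base axis. Payload 5.5 kg.
Tool frame: the origin (TCP) lies at the centre of the arm's flange, where the gripper is bolted on; the fingertips stand 182 mm ahead of it and the grasp point (between the pads) lies 163 mm ahead of it; z points along the fingers, y is the direction in which the jaws open and shut (so a half turn about z gives the same grasp; the last joint's range is limited). The gripper opens to 88 mm and grips with 3 to 60 N. Pads are 20 mm wide; open, the fingers measure 115 mm over their backs; the gripper's body (75 mm by 178 mm) begins 61 mm behind the grasp point.
Start: joints at [-3.249, 5.22, 70.514, -0, 104.267, -3.249], TCP at [0.6, -0, 0.405] pointing down, gripper open.
Joint ranges: [-164.24, 164.24], [-49.07, 125.15], [9.68, 141.18], [-86.29, 266.29], [3.28, 154.24], [-151.56, 151.56]. Speed limits (degrees/s): [147.25, 147.25, 172.46, 180, 180, 180].

INTERFACE

Orientations are given as [roll, pitch, yaw] about the fixed x, y, z axes, in that order (R = Rz(yaw) Ry(pitch) Rx(roll)).
In Python, from station import r gives the robot as it stands. The module is installed in compiled form; this text tells all that it offers. Calls block until the motion is done:
- r.reach(position, orientation): joint-space move of the TCP to a pose.
- r.servo_line(position, rotation=None, speed=0.15): straight line of the TCP; rotation=None keeps the orientation; speed is the mean speed in m/s.
- r.move_joints(angles): joint-space move.
- r.let_go() and r.grab(squeeze=None): open the fingers fully, or close them until they stop; squeeze is the grip in N (None keeps the last).
- r.wait(seconds).
- r.inverse_kinematics(position, orientation): joint angles nearest the present ones, or None.
- r.sense(): the state.
- r.snapshot(name): name is "scene" or "side" or "wrist"; returns a dict with "frame" (420x560x3 uint8, red, green, blue), "fx", "fy", "cx", "cy" (pixels), "dist_coeffs" ([k1, k2, p1, p2, k3] as OpenCV has them; the pictures are not rectified), "R" (3x3) and "t" (3): a world point X has camera coordinates R X + t. Camera axes: x right, y down, z forward; pixel columns grow to the right and rows downward; lengths in m; the calibration is good to about 2 mm. A picture is of the moment at which its call begins. There is no depth.
A pose or a line that the arm cannot do raises r.IKError and nothing moves.
- r.hand_in(): hands the job in, once; it reports no verdict.
The state is a dict: "clock": time; "joints": joint angles; "joint_vel": joint speeds; "joint_torque": joint torques, N m; "tcp_pos": TCP position; "orientation": TCP orientation; "contact_force": force on the tool from outside, world axes, zero at the start; "torque": the same for the moment, N m; "opening": finger opening in m.
Only numpy, scipy, OpenCV 4.12 (cv2) and the standard library are available. Lean on these libraries where they do the work, as an engineer would, in place of code of your own. Each camera call takes 0.05 s, during which the arm holds its last target.

## Working session

There is one attempt and no reset: what is moved stays moved. The work goes in short steps, each a Python script; the robot and the scene stay as the last script left them, time stands still between calls to the robot, and variables do not carry over. Pictures are saved under pics/ and viewed, and the job is handed in when it is done.

```bash
mkdir -p pics
cat > h.py <<'E'
import numpy as np, cv2
from station import r
def snap(cam,fn):
    s=r.snapshot(cam); cv2.imwrite('pics/'+fn,s['frame'][:,:,::-1]); 
    np.savez('pics/'+fn[:-4]+'.npz',**{k:np.array(v) for k,v in s.items()}); return s
def K(s): return np.array([[s['fx'],0,s['cx']],[0,s['fy'],s['cy']],[0,0,1]],float)
def px2w(s,px,z):
    p=cv2.undistortPoints(np.array(px,float).reshape(-1,1,2),K(s),np.array(s['dist_coeffs'],float)).reshape(-1,2)
    R=np.array(s['R']);t=np.array(s['t']).ravel();C=-R.T@t
    d=np.c_[p,np.ones(len(p))]@R
    return C+d*((z-C[2])/d[:,2])[:,None]
def w2px(s,X):
    return cv2.projectPoints(np.array(X,float).reshape(-1,1,3),cv2.Rodrigues(np.array(s['R'],float))[0],np.array(s['t'],float),K(s),np.array(s['dist_coeffs'],float))[0].reshape(-1,2)
E
python3 - <<'E'
from h import *
for c in("scene","side","wrist"):
    s=snap(c,c+"0.png"); print(c,s['fx'],-np.array(s['R']).T@np.array(s['t']).ravel())
print(r.sense())
E
```

```text
scene 522.1618310998934 [-0.01112476  1.01718559  0.64509667]
side 396.4165834457382 [ 0.41015357 -0.73219899  0.51482127]
wrist 343.6167108202032 [0.59956637 0.06713094 0.38459111]
{'clock': 0.15, 'joints': array([-3.24945578e+00,  5.25442518e+00,  7.05638843e+01,  1.76388489e-04,
        1.04266369e+02, -3.25018568e+00]), 'joint_vel': array([ 0.0661418 , -0.11271866, -0.13698213, -0.05553548, -0.01250423,
        0.02151666]), 'joint_torque': array([ 1.35033202e-03, -4.47044814e+01, -4.06907630e+01,  6.99103042e-02,
        2.74600578e-02, -1.16549641e-04]), 'tcp_pos': array([ 6.00058127e-01, -1.27987574e-05,  4.03774766e-01]), 'orientation': array([-1.79915467e+02, -4.97169475e-03,  9.00007696e+01]), 'contact_force': array([ 0.19250955, -0.42307898, -0.70604003]), 'torque': array([0.01228265, 0.01256745, 0.01650366]), 'opening': 0.08758674789539966}
```

View pics/scene0.png

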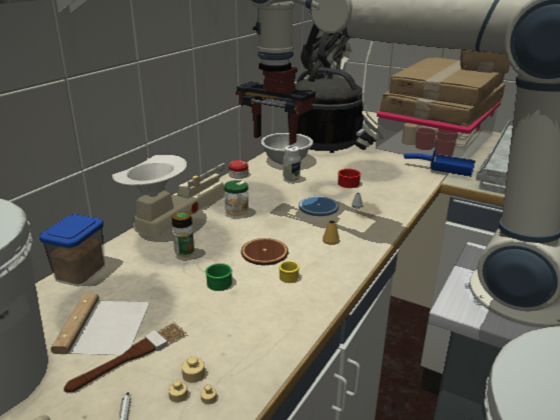

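View pics/side0.png

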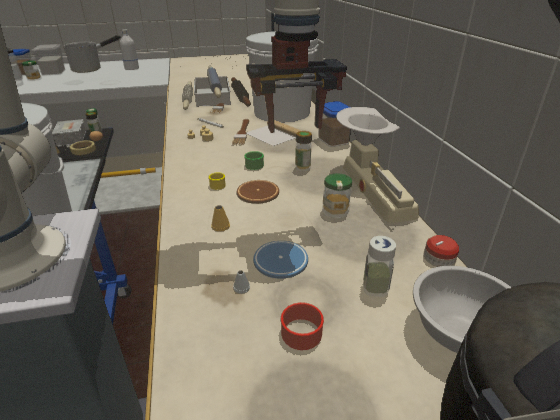

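View pics/wrist0.png

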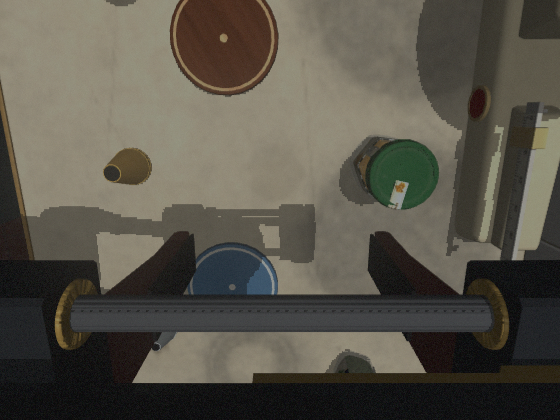

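The three views show the whole layout. All five pieces and both coasters are visible, with the yellow ring and the nozzles along the robot-side edge. I'll enlarge them to read pixels.

Run:
```python
import cv2
a=cv2.imread('pics/side0.png');b=cv2.imread('pics/scene0.png')
cv2.imwrite('pics/sA.png',cv2.resize(a[140:240,190:320],None,fx=6,fy=6,interpolation=2))
cv2.imwrite('pics/sB.png',cv2.resize(a[230:360,210:340],None,fx=4.6,fy=4.6,interpolation=2))
cv2.imwrite('pics/cA.png',cv2.resize(b[160:295,200:380],None,fx=4.4,fy=4.4,interpolation=2))
```

```text
(no output)
```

View pics/sA.png

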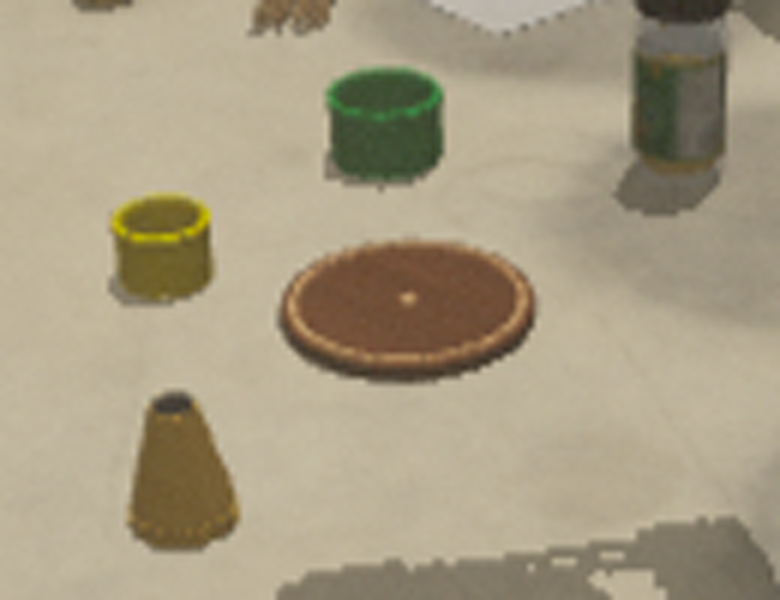

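View pics/sB.png

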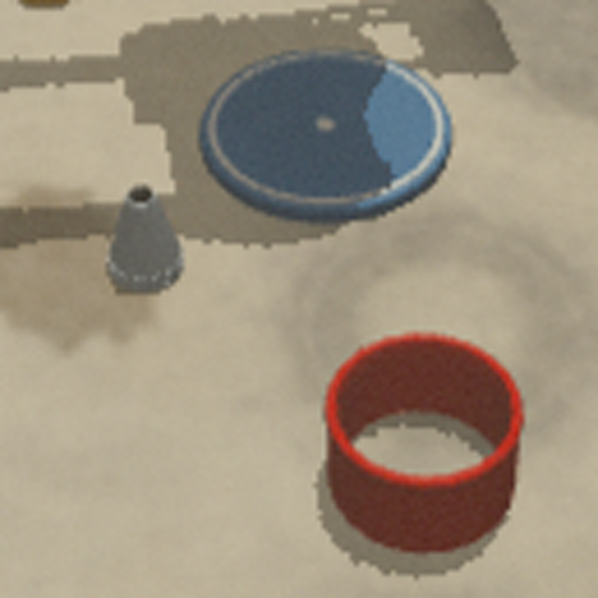

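View pics/cA.png

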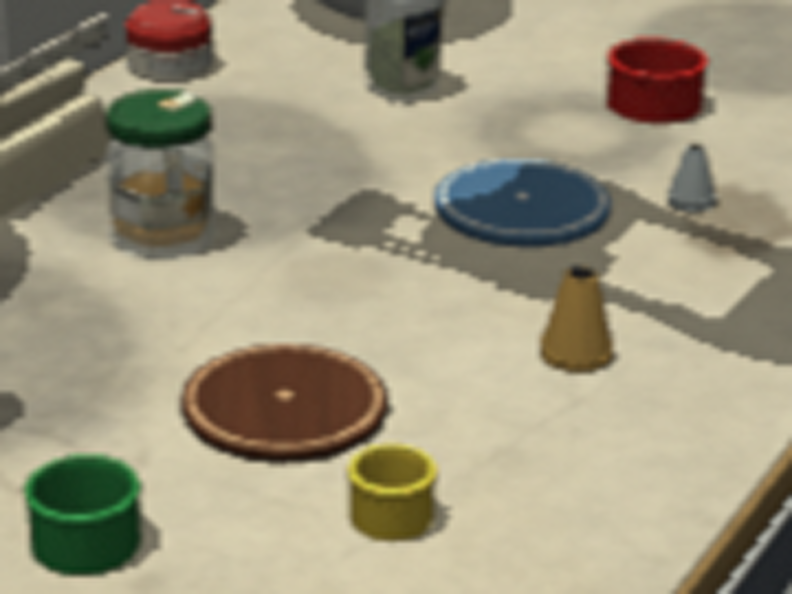

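Run:
```python
from h import *
S=np.load('pics/side0.npz');C=np.load('pics/scene0.npz')
f=lambda p,k,o:((p[0]+.5)/k-.5+o[0],(p[1]+.5)/k-.5+o[1])
A=lambda p:f(p,6,(190,140));B=lambda p:f(p,4.6,(210,230));D=lambda p:f(p,4.4,(200,160))
O=dict(green=(A((384.5,92)),D((83,488)),.034),yellow=(A((161.5,219)),D((392,471)),.030),wood=(A((407,298)),D((285,394)),.008),
brass=(A((173,403)),D((581,272)),.051),blue=(B((325,124)),D((521,196)),.008),steel=(B((141,194)),D((694,149)),.038),red=(B((424.5,411)),D((657,63)),.036))
for n,(a,b,z) in O.items(): print(n,px2w(S,a,z)[0][:2].round(4),px2w(C,b,z)[0][:2].round(4), np.hypot(*px2w(S,a,z)[0][:2]).round(3))
# jars
print(px2w(S,[(338,180),(304,134),(382,243)],.1))
```

```text
green [0.5576 0.2935] [0.5549 0.2975] 0.63
yellow [0.4436 0.1964] [0.4402 0.2035] 0.485
wood [0.5415 0.1423] [0.5407 0.1402] 0.56
brass [0.4342 0.0118] [0.4334 0.0093] 0.434
blue [ 0.5402 -0.1332] [ 0.5397 -0.1335] 0.556
steel [ 0.4537 -0.194 ] [ 0.4521 -0.1927] 0.493
red [ 0.533  -0.3217] [ 0.5275 -0.3081] 0.623
[[ 0.69559237 -0.01653268  0.1       ]
 [ 0.69352958  0.25403414  0.1       ]
 [ 0.69311064 -0.24564135  0.1       ]]
```

Run:
```python
from h import *
W=np.load('pics/wrist0.npz')
print(px2w(W,[(223.5,38)],.008),px2w(W,[(232,287)],.008))
print(px2w(W,[(112,173)],.051))
r.reach([.53,.13,.40],[180,0,90]); snap('wrist','w1.png'); print(r.sense()['clock'])
r.reach([.53,-.25,.40],[180,0,90]); snap('wrist','w2.png'); s=r.sense();print(s['clock'],s['tcp_pos'],s['orientation'])
```

```text
[[0.54052235 0.14267572 0.008     ]] [[ 0.53928688 -0.13369941  0.008     ]]
[[0.43273911 0.01224455 0.051     ]]
0.8417
2.3083 [ 0.53039908 -0.24897434  0.40015573] [ 1.79978390e+02 -1.42638475e-02  9.00865851e+01]
```

View pics/w1.png

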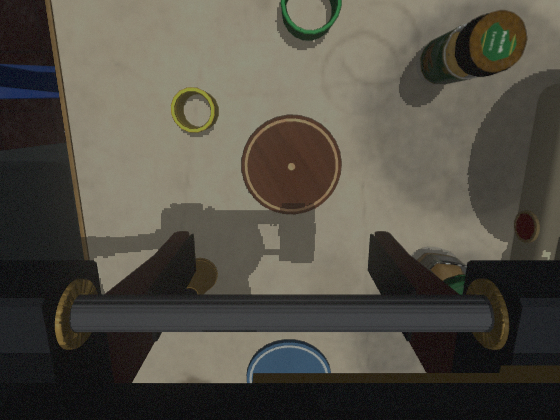

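View pics/w2.png

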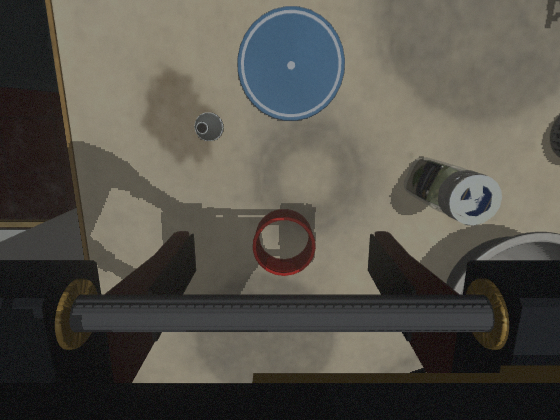

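Every piece shows well in the two wrist views. w1 has yellow near (194,110), green cut off at (311,10), and the wood dot at (291,166). w2 has steel near (205,127), red near (284,243), and the blue dot at (291,65). I'll enlarge the pieces and overlay projections.

Run:
```python
import cv2,numpy as np
a=cv2.imread('pics/w1.png');b=cv2.imread('pics/w2.png')
c=lambda im,x,y:cv2.resize(im[y:y+90,x:x+90],None,fx=4.4,fy=4.4,interpolation=2)
cv2.imwrite('pics/m.png',np.hstack([c(a,150,65),c(b,165,85)]))
cv2.imwrite('pics/m2.png',np.hstack([c(a,265,0),c(b,240,200)]))
```

```text
(no output)
```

View pics/m.png

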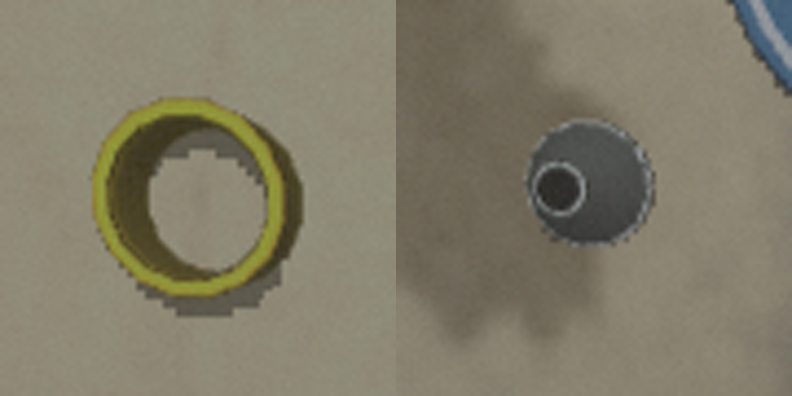

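View pics/m2.png

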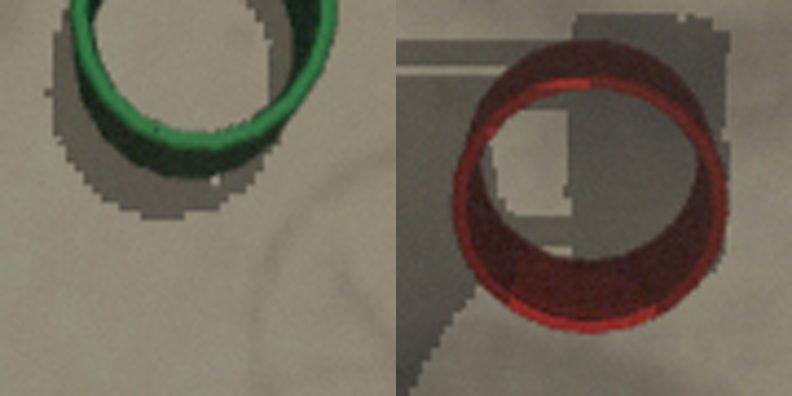

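Run:
```python
from h import *
W=np.load('pics/wrist0.npz');A=np.load('pics/w1.npz');B=np.load('pics/w2.npz')
g=lambda x,y,ox,oy:[(x+.5)/4.4-.5+ox,(y+.5)/4.4-.5+oy]
print('wood',px2w(A,[(291,166)],.008),'blue',px2w(B,[(291,65)],.008))
print('yel',px2w(A,[g(188.5,197.5,150,65)],.03),'green~',px2w(A,[g(204,16,265,0)],.034))
print('steel',px2w(B,[g(164,188,165,85)],.038),px2w(B,[g(194.5,182,165,85)],.006))
print('red',px2w(B,[g(194.5,205.5,240,200)],.036))
```

```text
wood [[0.54049065 0.14279276 0.008     ]] blue [[ 0.53960682 -0.13248831  0.008     ]]
yel [[0.44228135 0.20192964 0.03      ]] green~ [[0.55680948 0.29508517 0.034     ]]
steel [[ 0.45229719 -0.19353426  0.038     ]] [[ 0.45253611 -0.19317019  0.006     ]]
red [[ 0.53257458 -0.31804057  0.036     ]]
```

```bash
cat >> h.py <<'E'
O=[180,0,0]
def st(m=''):
    s=r.sense(); print(m,round(s['clock'],2),s['tcp_pos'].round(4),s['orientation'].round(2),s['contact_force'].round(1),round(s['opening'],4)); return s
def pick(x,y,tip,squeeze=15,up=.30):
    r.reach([x,y,up],O); r.servo_line([x,y,tip+.182],speed=.12); r.wait(.2); st('down')
    r.grab(squeeze); r.wait(.3); st('grab')
    r.servo_line([x,y,up],speed=.15); r.wait(.2); return st('lift')
def place(x,y,tip,up=.30):
    r.reach([x,y,up],O); r.wait(.2); st('over')
    r.servo_line([x,y,tip+.182+.02],speed=.12)
    r.servo_line([x,y,tip+.182+.0007],speed=.03); r.wait(.3); st('low')
def release(x,y,up=.30):
    r.let_go(); r.wait(.3); r.servo_line([x,y,up],speed=.15); st('up')
E
python3 - <<'E'
from h import *
for p in [(.4524,-.1933),(.5406,.1424),(.5568,.2951),(.433,.0115),(.5326,-.318)]:
    print(r.inverse_kinematics([*p,.184],O),r.inverse_kinematics([*p,.184],[180,0,180]))
pick(.4524,-.1933,.003)
snap('wrist','w3.png');snap('side','s3.png')
E
```

```text
[-2.70987881e+01 -7.44213081e+00  1.05615526e+02 -2.54444375e-14
  8.18266052e+01  6.29012119e+01] [ -27.09878811   -7.44213081  105.6155256     0.           81.82660522
 -117.09878811]
[ 1.12703304e+01  3.04785384e+00  9.54033548e+01 -2.54444375e-14
  8.15487913e+01  1.01270330e+02] [ 11.27033035   3.04785384  95.40335483   0.          81.54879133
 -78.72966965]
[ 2.48304321e+01  1.36385264e+01  8.37534725e+01 -2.54444375e-14
  8.26080012e+01  1.14830432e+02] [ 24.83043207  13.63852636  83.75347246   0.          82.60800118
 -65.16956793]
[-2.98066630e+00 -1.74247873e+01  1.14120450e+02 -2.54444375e-14
  8.33043372e+01  8.70193337e+01] [ -2.9806663  -17.42478731 114.12045015   0.          83.30433716
 -92.9806663 ]
[-3.39822211e+01  1.21854836e+01  8.54301045e+01 -2.54444375e-14
  8.23844119e+01  5.60177789e+01] [ -33.98222107   12.18548359   85.43010454    0.           82.38441187
 -123.98222107]
down 5.03 [ 0.4527 -0.1934  0.1859] [ 1.7996e+02 -8.0000e-02  0.0000e+00] [-0.1 -0.6  0.2] 0.0878
grab 6.29 [ 0.4524 -0.1933  0.185 ] [-180.    0.   -0.] [ 0.5  0.1 -0.2] 0.0278
lift 7.41 [ 0.4522 -0.1932  0.2988] [-1.7994e+02  1.1000e-01 -0.0000e+00] [-0.   0.3 -0.2] 0.0279
```

```bash
python3 -c "
import cv2,numpy as np
a=cv2.imread('pics/w3.png');b=cv2.imread('pics/s3.png')
cv2.imwrite('pics/j3.png',cv2.resize(np.hstack([a,b]),(800,300)))"
```

```text
(no output)
```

View pics/j3.png

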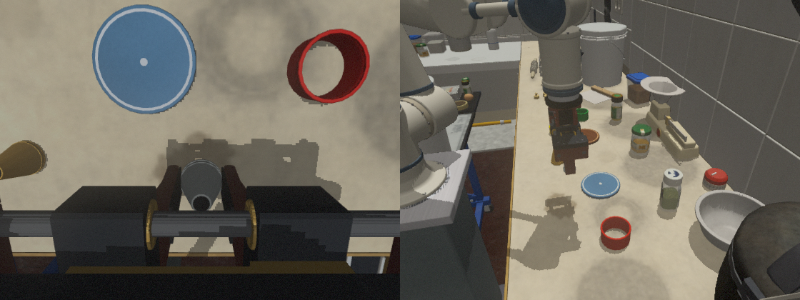

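The steel nozzle is held upright between the fingers (wrist view, about (200,180) in the half-size picture). I'll place it on the wood coaster.

```bash
python3 - <<'E'
from h import *
place(.5406,.1424,.011); release(.5406,.1424)
r.reach([.44,.17,.36],O); r.wait(.3); snap('wrist','w4.png'); st()
E
python3 -c "
import cv2,numpy as np
a=cv2.imread('pics/w4.png');cv2.imwrite('pics/w4b.png',cv2.resize(a[0:260],None,fx=1.42,fy=1.42))"
```

```text
over 9.02 [0.5408 0.1412 0.3001] [ 1.7999e+02 -1.0000e-02 -1.1000e-01] [-0.7  0.   0.1] 0.028
low 10.98 [0.5406 0.1424 0.1938] [-1.8e+02 -1.0e-02 -0.0e+00] [-0.2  0.5  0.1] 0.0278
up 13.17 [0.5404 0.1424 0.2988] [ 1.7998e+02  1.0000e-01 -0.0000e+00] [0.1 0.3 0.2] 0.0874
 14.07 [0.4406 0.1698 0.3589] [ 1.7996e+02  1.1000e-01 -4.0000e-02] [0.4 0.2 0.3] 0.0877
```

View pics/w4b.png

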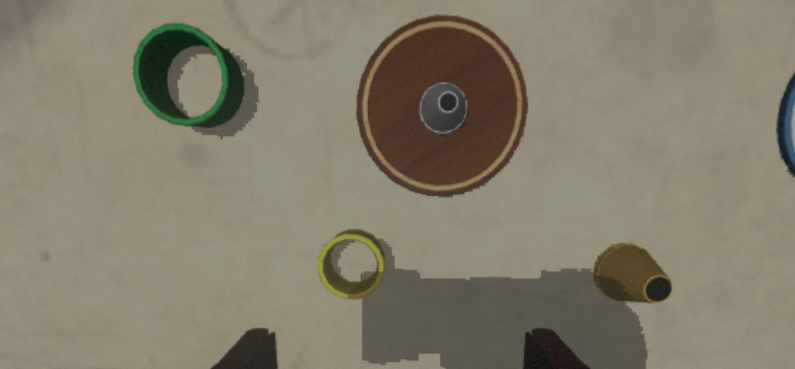

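The steel nozzle stands centred on the wood coaster, with its top at (448,102) in this picture. Green, yellow and brass are visible too. I'll enlarge to refine.

Run:
```python
import cv2,numpy as np
a=cv2.imread('pics/w4.png')
c=lambda x,y:cv2.resize(a[y:y+80,x:x+80],None,fx=5,fy=5,interpolation=2)
cv2.imwrite('pics/m4.png',np.hstack([c(208,147),c(272,35)]))
cv2.imwrite('pics/m5.png',np.hstack([c(88,10),c(410,155)]))
```

```text
(no output)
```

View pics/m4.png

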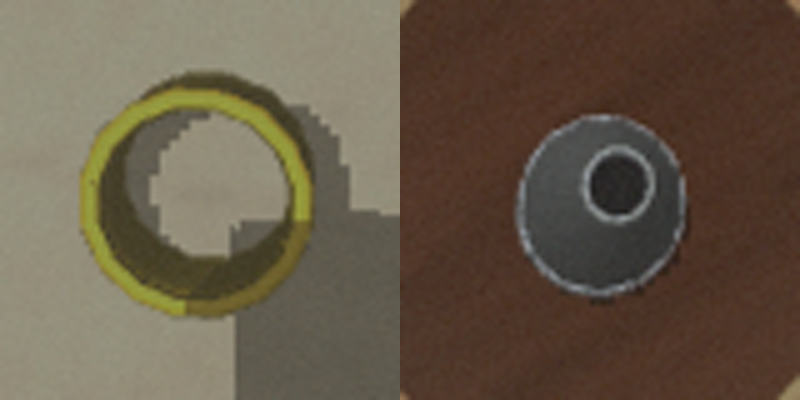

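View pics/m5.png

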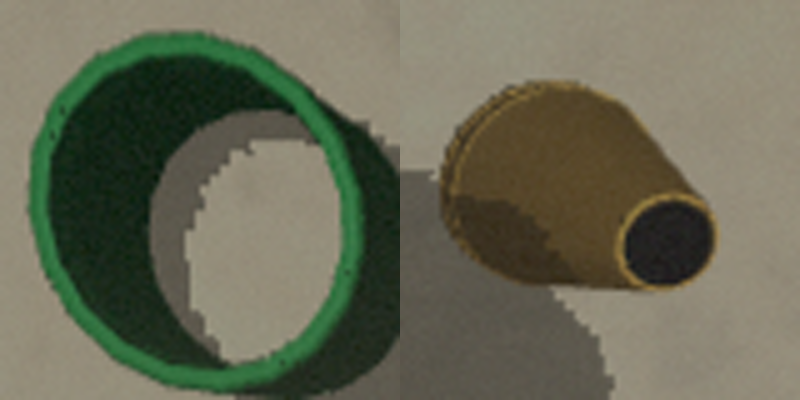

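Run:
```python
from h import *
W=np.load('pics/w4.npz')
g=lambda x,y,ox,oy:[(x+.5)/5-.5+ox,(y+.5)/5-.5+oy]
for n,p,z in [('yel',g(196,202.5,208,147),.03),('steeltop',g(218,184,272,35),.046),('steelcol',g(201.5,205,272,35),.014),('green',g(196,212,88,10),.034),('brass',g(266.5,242,410,155),.051)]: print(n,px2w(W,[p],z)[0].round(4))
```

```text
yel [0.4425 0.2015 0.03  ]
steeltop [0.5406 0.1424 0.046 ]
steelcol [0.5407 0.1423 0.014 ]
green [0.5572 0.2971 0.034 ]
brass [0.4326 0.0122 0.051 ]
```

```bash
python3 - <<'E'
from h import *
pick(.4424,.2017,.006)
place(.5406,.1424,.014); release(.5406,.1424)
r.reach([.44,.17,.36],O); r.wait(.3); snap('wrist','w5.png'); snap('side','s5.png'); st()
E
python3 -c "
import cv2,numpy as np
a=cv2.imread('pics/w5.png');b=cv2.imread('pics/s5.png');cv2.imwrite('pics/w5b.png',np.hstack([cv2.resize(a[30:130,260:360],(400,400)),cv2.resize(b[150:230,220:300],(400,400))]))"
```

```text
down 15.72 [0.4426 0.2018 0.1888] [-1.7997e+02 -8.0000e-02  0.0000e+00] [-0.6  1.2 -0.3] 0.0877
grab 16.8 [0.4424 0.2017 0.188 ] [180.   0.  -0.] [ 0.4 -0.1  0.6] 0.0418
lift 17.9 [0.4422 0.2016 0.2988] [1.7996e+02 1.1000e-01 0.0000e+00] [-0.3  1.2  0.4] 0.0422
over 18.63 [0.54   0.1431 0.3002] [-1.7999e+02 -1.0000e-02  7.0000e-02] [ 0.7  0.2 -1.2] 0.0419
low 20.57 [0.5406 0.1424 0.1968] [-1.8e+02 -1.0e-02 -0.0e+00] [-0.1 -1.   0.3] 0.0422
up 22.57 [0.5404 0.1424 0.2988] [1.7998e+02 1.0000e-01 0.0000e+00] [ 0.4 -0.2 -0.4] 0.088
 23.52 [0.4405 0.1698 0.3592] [ 1.7997e+02  8.0000e-02 -4.0000e-02] [0.7 0.2 0.3] 0.0881
```

View pics/w5b.png

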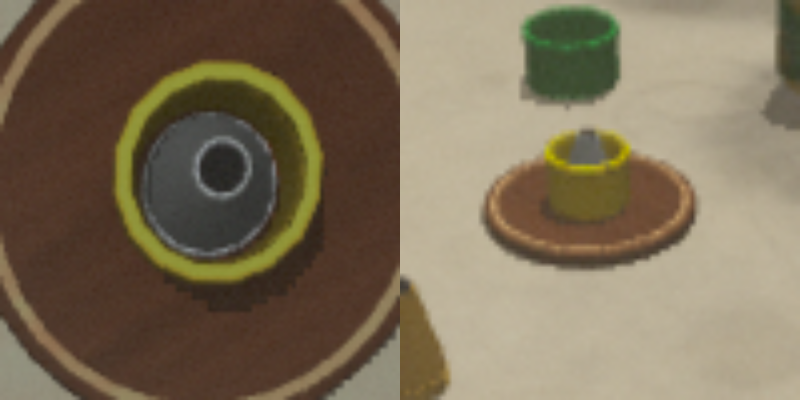

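The yellow ring sits flat round the nozzle in both views. Next is red.

Run:
```python
from h import *
print(px2w(np.load('pics/w3.npz'),[(328.5*1.4,66*1.4)],.036))
pick(.5326,-.318,.010)
snap('wrist','w6.png')
```

```text
[[ 0.53326564 -0.31348303  0.036     ]]
down 26.59 [ 0.5328 -0.3182  0.1931] [ 1.7994e+02 -8.0000e-02  0.0000e+00] [-0.4  0.7 -0.8] 0.0878
grab 27.37 [ 0.5326 -0.318   0.1921] [180.  -0.   0.] [0.1 0.1 0.7] 0.0664
lift 28.43 [ 0.5325 -0.3179  0.2984] [-1.7992e+02  1.2000e-01 -0.0000e+00] [ 0.6 -0.  -0. ] 0.0663
```

View pics/w6.png

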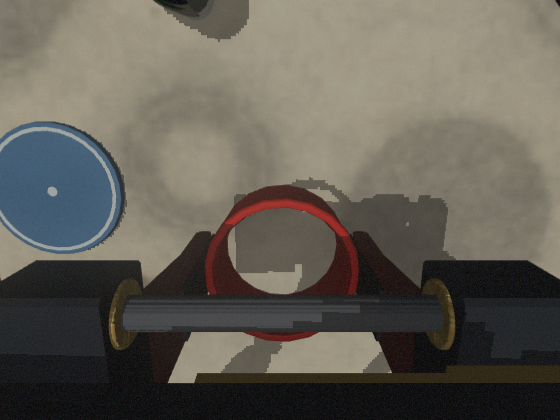

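Red is gripped level and centred: the rim spans 207 to 357 between the fingers. I'll place it.

```bash
python3 - <<'E'
from h import *
place(.5406,.1424,.018); release(.5406,.1424)
r.reach([.44,.10,.36],O); r.wait(.3); snap('wrist','w7.png'); snap('side','s7.png'); st()
E
python3 -c "
import cv2,numpy as np
a=cv2.imread('pics/w7.png');b=cv2.imread('pics/s7.png');cv2.imwrite('pics/w7b.png',np.hstack([cv2.resize(a,(533,400)),cv2.resize(b[150:230,220:300],(266,266))[:400] if 0 else cv2.copyMakeBorder(cv2.resize(b[150:230,220:300],(266,266)),0,134,0,0,0)]))"
```

```text
over 30.37 [0.5409 0.1415 0.2999] [ 1.7999e+02  0.0000e+00 -8.0000e-02] [ 0.8 -0.9 -0.6] 0.0666
low 32.27 [0.5406 0.1424 0.2008] [-1.8e+02 -1.0e-02  0.0e+00] [-0.3  0.1 -2. ] 0.0664
up 33.93 [0.5404 0.1423 0.2988] [ 1.7998e+02  9.0000e-02 -0.0000e+00] [ 0.4  0.5 -1.2] 0.0877
 34.9 [0.4405 0.1002 0.3593] [1.7999e+02 8.0000e-02 1.0000e-02] [ 0.5 -0.3  1.1] 0.0879
```

View pics/w7b.png

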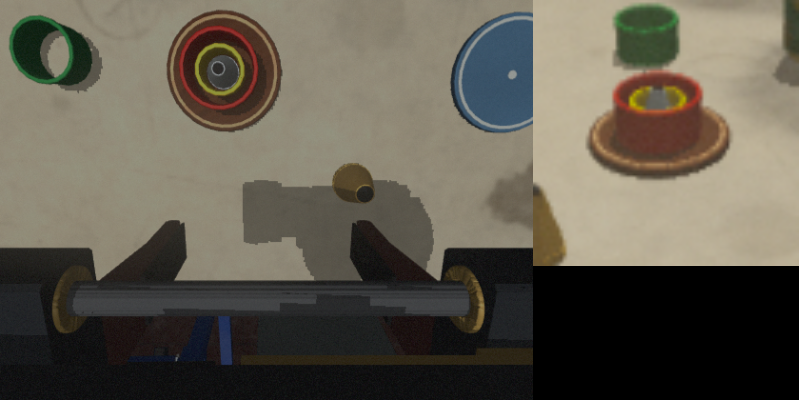

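The red ring is flat and concentric round yellow and steel. Brass is next; its top is at about (383,203) in the full-size picture.

```bash
python3 - <<'E'
from h import *
print(px2w(np.load('pics/w7.npz'),[(382.9,203.2)],.051))
pick(.4327,.0121,.003)
place(.5396,-.1333,.011); release(.5396,-.1333)
r.reach([.44,-.14,.36],O); r.wait(.3); snap('wrist','w8.png'); st()
E
python3 -c "
import cv2,numpy as np
a=cv2.imread('pics/w8.png');cv2.imwrite('pics/w8b.png',cv2.resize(a[30:150,220:340],None,fx=5,fy=5,interpolation=2))"
```

```text
[[0.43253409 0.01231316 0.051     ]]
down 36.72 [0.433  0.0121 0.1858] [ 1.8e+02 -8.0e-02 -0.0e+00] [-1.5 -0.1 -0.5] 0.0877
grab 37.83 [0.4327 0.0121 0.185 ] [1.8e+02 1.0e-02 0.0e+00] [ 1.  -1.  -0.8] 0.0391
lift 38.94 [0.4325 0.0121 0.2988] [-1.7999e+02  1.2000e-01 -0.0000e+00] [-0.6 -1.  -0.7] 0.0391
over 39.89 [ 0.5392 -0.1319  0.3006] [-1.8e+02 -5.0e-02  1.0e-01] [0.3 0.3 0.8] 0.0391
low 41.86 [ 0.5396 -0.1333  0.1938] [ 1.8e+02 -1.0e-02 -0.0e+00] [ 0.2 -0.6 -0.9] 0.0391
up 43.91 [ 0.5394 -0.1332  0.2988] [-1.7997e+02  9.0000e-02  0.0000e+00] [-0.5  0.6 -1.3] 0.0877
 44.8 [ 0.4405 -0.1399  0.359 ] [-1.7996e+02  1.1000e-01  2.0000e-02] [ 0.3  1.5 -0.6] 0.0878
```

View pics/w8b.png

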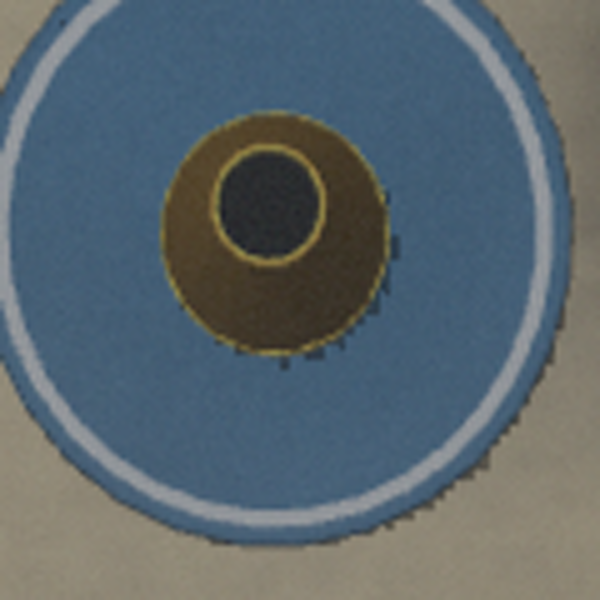

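```bash
python3 - <<'E'
from h import *
W=np.load('pics/w8.npz')
g=lambda x,y:[(x+.5)/5-.5+220,(y+.5)/5-.5+30]
a=px2w(W,[g(269,205)],.059)[0];b=px2w(W,[g(275,234.5)],.014)[0];print(a,b)
x,y=((a+b)/2)[:2]
pick(.5571,.2965,.009)
place(x,y,.017); st()
release(x,y)
r.reach([.44,-.14,.36],O); r.wait(.3); snap('wrist','w9.png'); snap('side','s9.png');snap('scene','c9.png'); st()
E
python3 -c "
import cv2,numpy as np
a=cv2.imread('pics/w9.png');b=cv2.imread('pics/s9.png');cv2.imwrite('pics/w9b.png',np.hstack([cv2.resize(a[30:150,220:340],(400,400)),cv2.resize(b[220:300,240:320],(400,400))]))"
```

```text
[ 0.53969782 -0.13327777  0.059     ] [ 0.53995673 -0.13328033  0.014     ]
down 47.73 [0.5573 0.2966 0.1921] [-1.7996e+02 -9.0000e-02  0.0000e+00] [-0.   0.6  0. ] 0.088
grab 48.65 [0.5571 0.2965 0.191 ] [180.   0.  -0.] [ 0.3  0.1 -0. ] 0.0542
lift 49.73 [0.5569 0.2964 0.2984] [ 1.7994e+02  1.3000e-01 -0.0000e+00] [-0.7  0.4 -0.7] 0.0542
over 51.51 [ 0.5401 -0.1324  0.2999] [-1.7999e+02  0.0000e+00  9.0000e-02] [-0.1 -0.4 -0.2] 0.0542
low 53.42 [ 0.5399 -0.1333  0.1998] [ 1.8e+02 -1.0e-02 -0.0e+00] [-0.2  0.1 -0. ] 0.0541
 53.42 [ 0.5399 -0.1333  0.1998] [ 1.8e+02 -1.0e-02 -0.0e+00] [-0.2  0.1 -0. ] 0.0541
up 55.24 [ 0.5396 -0.1332  0.2988] [-1.7997e+02  9.0000e-02  0.0000e+00] [0.9 0.2 0.2] 0.0877
 56.23 [ 0.4404 -0.14    0.3594] [-1.7997e+02  6.0000e-02  2.0000e-02] [ 0.4 -0.  -0.3] 0.0876
```

View pics/w9b.png

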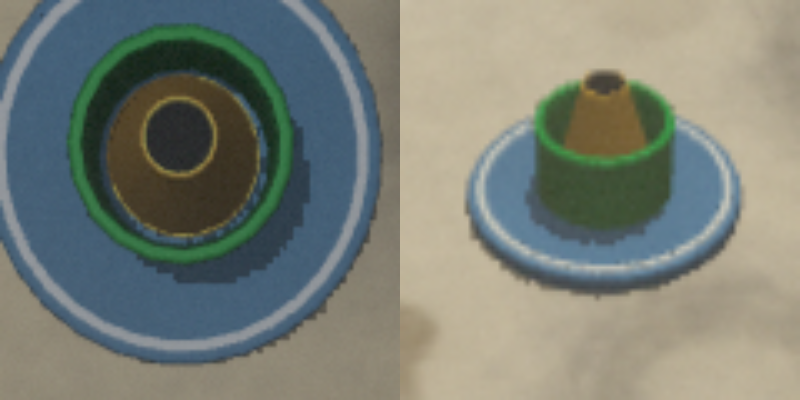

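View pics/c9.png

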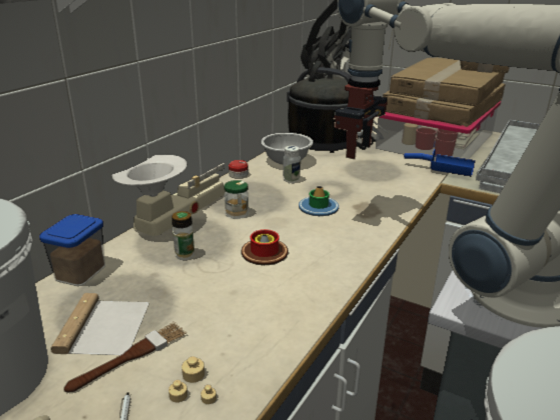

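Both nests are complete: green sits flat round brass, and the jars are at their starting pixels ((182,232), (236,198), (292,163)). The arm is clear, so I'm handing in.

```bash
python3 -c "
from h import *
r.hand_in(); st()"
```

```text
the job is handed in; nothing more can be done
the job is handed in; nothing more can be done
```

I put both nests together in the required order and handed the job in at about 56 s of the 141 s allowed. The system gives no verdict, so I can only report what my own checks showed.

- **Wood coaster:** the steel nozzle stands within about 1 mm of the middle (measured). The yellow ring and then the red ring sit round it. Both look flat and concentric in the wrist and side views.
- **Blue coaster:** the brass nozzle stands within about 1 mm of the middle (measured), and the green ring sits round it, looking flat and released.
- **Bystanders and arm:** the honey jar and both spice jars look unmoved in the last scene picture. The fingers are fully open and clear of everything.

**Disagreements:** my first rough positions for the rings differed by 5–15 mm between the scene and side cameras, because those views are so shallow. I went by closer wrist-camera measurements instead, and every grasp and placement worked first time. I checked ring flatness and centring by eye rather than measuring it.

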